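# Vent the clay extruder and hold its plunger up for loading

## Task

On the clay extruder's control box, press the green vent button fully down and let it come right back up. Then take the plunger by its wooden T-handle and draw it straight up out of the barrel, gently and without forcing it sideways, until the whole yellow band shows above the barrel's mouth while the red band below it stays hidden inside all the time; finish while holding the plunger there, still and in line with the barrel, so that a colleague can load clay through the side window. Leave the red button and everything else on the table alone.

Things in the scene. Friction and masses are not known exactly. Their poses are not given: they have to be found in the camera images.
- extruder: clay extruder fixed to the table: blue base plate 120 x 120 x 12 mm and an upright aluminium barrel, radius 36 mm (dark rings: 40 mm), top 120 mm above the table, dark loading window in its side. Origin: centre of its underside. The extruder and the control box stand one to the left and one to the right, either way round
- mouth (a point): centre of the mouth (top rim) of the barrel's bore, 120 mm above the table; z points up along the bore, which is upright, 25.5 mm wide, 90 mm deep and closed at the bottom
- plunger: loose plunger standing in the bore, foot on the bore's bottom at the start: steel rod, diameter 24 mm, 120 mm long, wooden T-handle on top; 0.18 to 0.36 kg; only weight and light rubbing act on it, it sinks back if let go. Origin: centre of the rod's foot, z up along the rod, y along the T-handle. Yaw varies
- yellow_band (a point): middle of the yellow band on the plunger's rod: it goes round the rod from 45 to 55 mm above the rod's foot; hidden at the start, wholly out of the bore once the plunger has been raised 45 mm
- red_band (a point): middle of the red band on the plunger's rod: it goes round the rod from 10 to 20 mm above the rod's foot; it would start to show if the plunger were raised 70 mm
- handle (a point): centre of the T-handle, 133 mm above the rod's foot (at the start 163 mm above the table). A bar 24 mm thick (along this point's x), 80 mm long (along its y), 26 mm high; 30 mm free between its underside and the mouth at the start. Pinch it across its 24 mm thickness
- vent (a joint): green vent button's travel in m: 0 up, 0.006 fully down; a spring pushes it back up, fully down takes 5 N
- vent_top (a point): centre of the top of the green vent button's cap (radius 15 mm), about 73 mm above the table when up; it is pressed straight down
- feed (a joint): red feed button's travel in m, 0 up, 0.006 down; same kind of button, 84 mm from the green one on the same box; not to be pressed
- control_box: grey control box fixed to the table, 100 x 160 x 50 mm, origin at the centre of its underside; in its own frame the green button is at y +42 mm and the red one at y -42 mm
- bowl: dark brown clay bowl, rim radius 58, height 55, at the left side (sizes in mm; origin at the centre of its underside); a bystander to be left alone
- rib: flat wooden potter's rib, 90 x 50 x 8, lying at the right side near the robot (sizes in mm; origin at the centre of its underside); a bystander to be left alone
- slip_jar: closed terracotta-coloured jar, radius 34, height 85, white cap, stands between the extruder and the control box (sizes in mm; origin at the centre of its underside); a bystander to be left alone
- tool_pot: blue ceramic pot, radius 38, height 100, wooden tool handles sticking up to 200, at the right side (sizes in mm; origin at the centre of its underside); a bystander to be left alone
- spatula: spatula of 180 lying along x near the robot, wooden handle 20 thick (sizes in mm; origin at the centre of its underside); a bystander to be left alone
Things that resemble listed ones, but are neither listed nor needed, are in the scene too. What is shaped like the plunger but black or orange is not meant. Of the things that look like the control_box, the larger one is meant.

How it is judged:
On the way, in this order (a step that is already met when the one before it is completed fails the run):
1. the green vent button is pressed fully down (value of joint vent above 0.005 m), for 0.05 s.
2. the green button is let come back up (value of joint vent below 0.001 m), for 0.1 s.
3. after that the plunger is drawn up in the fingers, yellow band out, red band in (z of plunger in the frame of mouth between -0.0465 and -0.0185 m and angle between the z axis of plunger and the z axis of mouth, either way round below 0.06 rad and horizontal distance between plunger and mouth below 0.004 m and contact force between the fingers and plunger above 1 N), for 0.2 s.
At the end, for the whole second after the job is handed in: The plunger is held in the fingers (contact over 1 N), at rest (under 10 mm/s), its foot 18.5 to 46.5 mm below the barrel's mouth (yellow band out, red band hidden), within 0.06 rad and 4 mm of the bore's axis, pressing on the barrel with less than 15 N; both buttons are up (all of step 3 and linear speed of plunger below 0.01 m/s and contact force between plunger and extruder below 15 N and value of joint each of vent, feed below 0.001 m); the arm keeps its last pose, push and grip.
It fails at once if the plunger is drawn so far that the red band shows (z of plunger in the frame of mouth above -0.0175 m).
It fails at once if the plunger is forced against the barrel with more than 60 N (contact force between plunger and extruder above 60 N).
It fails at once if the red feed button is pressed (value of joint feed above 0.003 m).
It fails at once if a bystander (bowl, rib, jar, tool pot or spatula) is shifted by more than 25 mm (distance of any of bowl, rib, slip_jar, tool_pot, spatula from where it was at the start of the episode above 0.025 m).
It also fails if it takes over 54 s, if anything falls off the work surface, if the arm or the gripper's body presses on something with over 40 N, if the wrist force passes 120 N, or if a joint passes its speed limit or range.

## Robot

A 7-joint arm with a two-finger parallel gripper is mounted at the origin on the work surface. World frame = base frame: x ahead of the robot, y to its left, z up, the work surface at z = 0. Lengths are in m, angles in rad, forces in N, time in s.
With the tool pointing down it reaches from about 0.4 to 0.875 m from the base axis. Payload 4.4 kg.
Tool frame: the origin (TCP) lies at the very end of the fingers, on their centre line; the grasp point (between the pads) lies 19 mm behind it (ctrl.hold_point_z is the distance from the TCP to the grasp point, in m); z points along the fingers, x is the direction in which the jaws open and shut, and the axes are right-handed (so a half turn about z gives the same grasp; the last joint's range is limited). The gripper opens to 85 mm and grips with 20 to 120 N. Pads are 22 mm wide; open, the fingers measure 114 mm over their backs; the gripper's body (76 mm by 85 mm) begins 54 mm behind the grasp point. The pads swing forward as they close: fully open they stand 13 mm farther back than shut.
Start: joints at [-1.255, 0.628, 0.038, 1.517, -0.027, 0.996, -0.02], TCP at [0.242, 0.603, 0.231] pointing down, gripper open.
Joint ranges: [-3.06, 3.06], [-0.37, 2.12], [-1.25, 1.32], [0.18, 2.47], [-1.1, 4.24], [0.23, 1.98], [-2.94, 2.94]. Speed limits (rad/s): [2.57, 2.57, 3.14, 3.14, 3.14, 3.14, 3.14].

## Interface

Orientations are given as a unit quaternion [w, x, y, z].
In Python, from workcell import ctrl gives the robot as it stands. The module is installed in compiled form; this text tells all that it offers.
- The arm moves only by the shell command python3 -m pendant 'ROWS'. ROWS is JSON, one flat list of numbers, 7 for each row, row after row: the shift along the world's x, y, z as a fraction of full scale, then the turn, a rotation vector about the world's x, y, z as a fraction of full scale, then the opening, from 0 (shut) to 1 (fully open). In form: [dx, dy, dz, rx, ry, rz, grip, dx, dy, dz, rx, ry, rz, grip, ...]. A call has 1 to 8 rows; each row shifts and turns the commanded pose from where the row before left it; what a row does not reach is not made up. Full scale, the value 1, is 50 mm for a shift and pi rad for a turn. A row lasts 1/10 s, in which the tool goes at most 50 mm and 8.59 degrees, less where a joint would pass 70% of its speed; a pose out of reach is approached as far as the arm can. A call with a number of a shift or a turn outside -1 to 1 is refused whole. A call with a gripper value outside its range is refused whole. The fingers move at their own pace and stop on an object; the grip force is fixed at half the most. Time passes only in rows, so rows that do not move let the fingers close. It gives the time, the measured TCP pose, the force and the opening at its end, in the units of the state.
- ctrl.observe(): the state, without advancing time (a new reading comes with each control period).
- ctrl.snapshot(name): name is "scene" or "side" or "wrist"; returns a dict with "image" (384x512x3 uint8, red, green, blue), "fx", "fy", "cx", "cy" (pixels), "rvec" (rotation vector, rad) and "tvec" (3), from world to camera coordinates, as OpenCV has them. Camera axes: x right, y down, z forward; pixel columns grow to the right and rows downward; lengths in m; the calibration is good to about 2 mm. A picture is of the moment at which its call begins. There is no depth.
- ctrl.job_done(): hands the job in, once; it reports no verdict.
The state is a dict: "time_s": time; "qpos": joint angles; "qvel": joint speeds; "effort": joint torques, N m; "tool_pos": TCP position; "ee_rot": TCP orientation; "force": force on the tool from outside, world axes, zero at the start; "wrist_torque": the same for the moment, N m; "grip_width": finger opening in m.
Only numpy, scipy, OpenCV 4.12 (cv2) and the standard library are available. Lean on these libraries where they do the work, as an engineer would, in place of code of your own. Each camera call takes 0.05 s, during which the arm holds its last target. There are 200 camera calls.

## Working session

There is one attempt and no reset: what is moved stays moved. The work goes in short steps, Python scripts to look and compute and a shell command to move; the robot and the scene stay as the last step left them, time stands still between calls to the robot, and variables do not carry over. Pictures are saved under pics/ and viewed, about 8 in all and at most 12, crops included, and the job is handed in when it is done.

```bash
mkdir -p pics
cat > h.py <<'E'
import numpy as np, cv2
from workcell import ctrl
def snap(n):
    s=ctrl.snapshot(n); s['R']=cv2.Rodrigues(np.array(s['rvec'],float))[0]; s['t']=np.array(s['tvec'],float); return s
def ray(s,u,v):
    d=s['R'].T@np.array([(u-s['cx'])/s['fx'],(v-s['cy'])/s['fy'],1]); return -s['R'].T@s['t'], d
def onz(s,u,v,z):
    c,d=ray(s,u,v); return c+d*(z-c[2])/d[2]
def proj(s,p):
    q=s['R']@np.array(p)+s['t']; return np.array([s['fx']*q[0]/q[2]+s['cx'],s['fy']*q[1]/q[2]+s['cy']])
def save(n,im): cv2.imwrite('pics/'+n+'.png',im[:,:,::-1])
E
python3 - <<'E'
from h import *
ims=[]
for n in("scene","side"):
    s=snap(n); save(n,s['image']); ims.append(s['image']); c,d=ray(s,256,192); print(n,c,d)
big=np.vstack(ims); save('both',cv2.resize(np.hstack(ims),(800,300)))
print(ctrl.observe())
E
```

```text
scene [ 1.57187317 -0.34883072  0.97815606] [-0.76012272  0.2222094  -0.61074585]
side [-0.2160061  -0.88243313  1.08962324] [ 0.46017978  0.58990735 -0.66354399]
{'time_s': 0.1, 'qpos': array([-1.25480634,  0.6292242 ,  0.03844033,  1.51825912, -0.02701696,
        0.99630526, -0.02001867]), 'qvel': array([ 0.00037515, -0.00194227, -0.00180844, -0.0007415 ,  0.00230058,
        0.00075592,  0.00122601]), 'effort': array([ 3.36265584e-03, -5.64536405e+01,  1.23077732e+00, -1.93974996e+01,
        1.13298543e-02,  5.42714348e-03,  2.50752157e-05]), 'tool_pos': array([0.2419361 , 0.6026994 , 0.23050287]), 'ee_rot': array([ 4.69361002e-04,  8.28433338e-01,  5.60087047e-01, -6.95709719e-04]), 'force': array([ 1.05330189,  0.0225534 , -0.76152894]), 'wrist_torque': array([ 0.01517874, -0.02021039,  0.0243117 ]), 'grip_width': 0.0853966413955991}
```

View pics/scene.png

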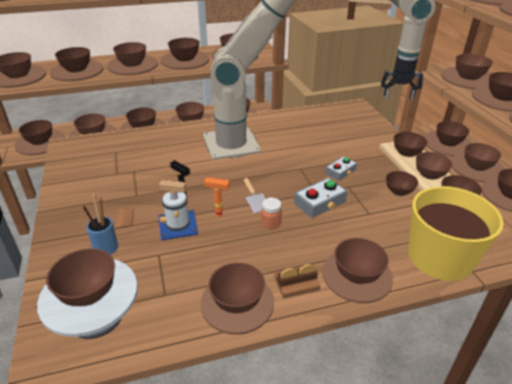

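View pics/side.png

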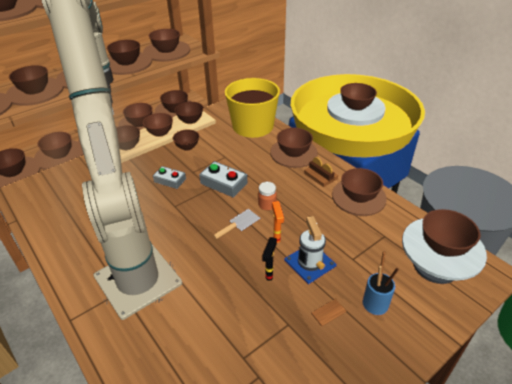

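Both views show the same layout:

| Item | Scene pixel | Side pixel | Reading |
|---|---|---|---|
| Large control box | (320,197) | (223,178) | Its green button is at scene (331,185) / side (214,168). This is the one meant. |
| Small control box | (342,167) | (169,177) | Look-alike. |
| Extruder with wooden T-handle | (172,186) | (314,229) | This is the plunger meant. |
| Black T | (180,168) | (269,248) | Look-alike. |
| Orange T | (217,184) | (278,213) | Look-alike. |

Next I measure and confirm in an enlarged crop.

Run:
```python
from h import *
S={n:snap(n) for n in("scene","side")}
def blobs(n,lo,hi,roi,amin=8):
    x0,y0,x1,y1=roi; hsv=cv2.cvtColor(S[n]['image'],cv2.COLOR_RGB2HSV)
    m=cv2.inRange(hsv,lo,hi); k=np.zeros_like(m);k[y0:y1,x0:x1]=m[y0:y1,x0:x1]
    N,L,st,c=cv2.connectedComponentsWithStats(k)
    return [(c[i].round(1),int(st[i,4]),st[i,:4].tolist()) for i in range(1,N) if st[i,4]>=amin]
rois={'scene':(290,170,352,220),'side':(195,155,252,200)}
for n,r in rois.items():
    for nm,lo,hi,z in(('green',(40,90,50),(90,255,255),.070),('red',(170,120,60),(180,255,255),.070),('red0',(0,150,60),(6,255,255),.070)):
        for b in blobs(n,lo,hi,r): print(n,nm,b,onz(S[n],*b[0],z).round(4))
for n,r in{'scene':(150,205,205,245),'side':(280,240,340,285)}.items():
    for b in blobs(n,(100,120,60),(125,255,255),r,30): print(n,'blue',b,onz(S[n],*b[0],.012).round(4))
for n,r in{'scene':(155,176,190,197),'side':(300,212,325,243)}.items():
    for b in blobs(n,(8,70,100),(22,255,255),r,10): print(n,'wood',b,onz(S[n],*b[0],.163).round(4))
a=S['scene']['image'][150:245,145:245]; b=S['side']['image'][195:290,250:350]
c=S['scene']['image'][150:222,285:365]; d=S['side']['image'][150:222,190:270]
f=lambda i:cv2.resize(i,(400,300),interpolation=cv2.INTER_CUBIC)
save('crop',np.vstack([np.hstack([f(a),f(b)]),np.hstack([f(c),f(d)])]))
```

```text
scene green (array([330.2, 183.8]), 57, [326, 180, 9, 8]) [0.4669 0.2423 0.07  ]
scene red0 (array([311.9, 192.6]), 44, [308, 190, 9, 6]) [0.4962 0.1624 0.07  ]
side green (array([213.6, 166.9]), 49, [210, 164, 9, 7]) [0.4559 0.2407 0.07  ]
side red0 (array([231.6, 174.4]), 43, [228, 172, 8, 6]) [0.4824 0.16   0.07  ]
scene blue (array([179.6, 228.9]), 367, [160, 211, 37, 28]) [ 0.4901 -0.2898  0.012 ]
side blue (array([308.5, 267.2]), 525, [285, 251, 51, 32]) [ 0.4367 -0.3078  0.012 ]
scene wood (array([170.9, 185. ]), 592, [155, 176, 35, 21]) [ 0.4515 -0.2961  0.163 ]
side wood (array([312.7, 223.5]), 581, [300, 212, 25, 29]) [ 0.4692 -0.2773  0.163 ]
```

View pics/crop.png

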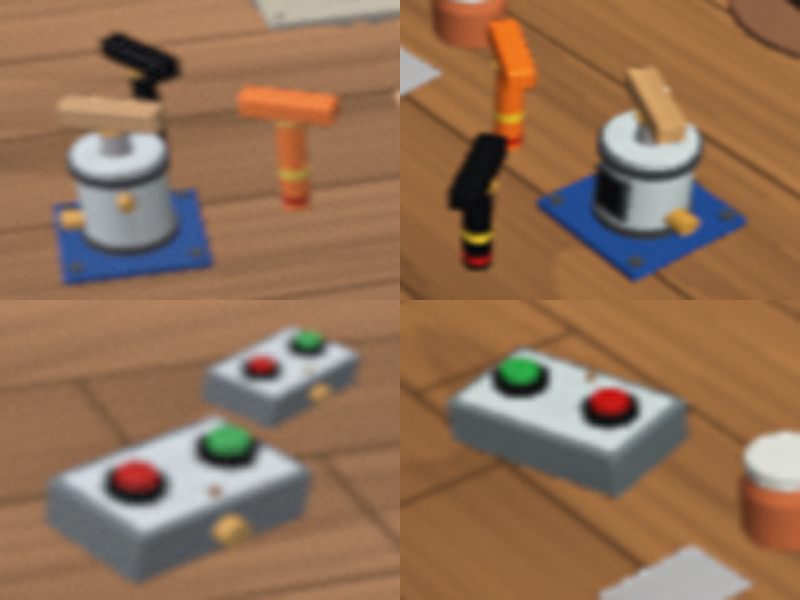

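The crop confirms the targets: the larger box with green nearer the arm's start side, and the wooden-handled plunger in the barrel. I start by moving above the green button with the gripper shut, and work out the handle in the same step.

```bash
python3 -m pendant '[0.4,-0.7,0,0,0,0,0, 0.4,-0.7,0,0,0,0,0, 0.4,-0.7,0,0,0,0,0, 0.4,-0.7,0,0,0,0,0, 0.4,-0.7,0,0,0,0,0, 0.4,-0.7,0,0,0,0,0, 0.4,-0.7,0,0,0,0,0, 0.4,-0.7,0,0,0,0,0]'
python3 - <<'E'
from h import *
A,B=snap('scene'),snap('side')
def tri(p,q):
    c1,d1=ray(A,*p);c2,d2=ray(B,*q);d1/=np.linalg.norm(d1);d2/=np.linalg.norm(d2)
    s=np.linalg.lstsq(np.c_[d1,-d2],c2-c1,rcond=None)[0]; a,b=c1+s[0]*d1,c2+s[1]*d2
    return ((a+b)/2).round(4),np.linalg.norm(a-b).round(4)
print('green',tri((330.2,183.8),(213.6,166.9)),'red',tri((311.9,192.6),(231.6,174.4)))
print('handle',tri((172.5,185.5),(314.2,228.2)))
for s,pp in((A,((62,103),(160,110))),(B,((642,68),(675,138)))):
    o=(145,150) if s is A else (250-100,195)
    P=[onz(s,o[0]+x/4,o[1]+y/3.158,.176) for x,y in pp]; d=P[1]-P[0]; print(P,np.linalg.norm(d),np.degrees(np.arctan2(d[1],d[0])))
print(ctrl.observe()['tool_pos'],ctrl.observe()['ee_rot'],ctrl.observe()['time_s'])
w=snap('wrist');save('w1',w['image'])
hsv=cv2.cvtColor(w['image'],cv2.COLOR_RGB2HSV)
m=cv2.inRange(hsv,(40,90,50),(90,255,255));N,L,st,c=cv2.connectedComponentsWithStats(m)
for i in range(1,N):
    if st[i,4]>100: print(c[i],st[i],onz(w,*c[i],.072))
E
```

```text
time_s: 1.0
tool_pos: [0.4027, 0.3217, 0.2313]
ee_rot: [-0.0, 0.828, 0.56, 0.0]
force: [0.6, -0.0, -0.3]
grip_width: -0.0002
green (array([0.4596, 0.2465, 0.0643]), np.float64(0.0007)) red (array([0.4873, 0.1669, 0.0628]), np.float64(0.0007))
handle (array([ 0.4582, -0.2931,  0.1642]), np.float64(0.0029))
[array([ 0.44841268, -0.32606841,  0.176     ]), array([ 0.48019411, -0.25547845,  0.176     ])] 0.07741447794819503 65.76149042923643
[array([ 0.47481163, -0.26067746,  0.176     ]), array([ 0.43071306, -0.33985113,  0.176     ])] 0.09062644898483309 -119.11716115362823
[0.40564049 0.316771   0.23139745] [ 2.00365264e-03  8.31170563e-01  5.56013769e-01 -4.10783397e-04] 1.1
[274.20521173  68.93485342] [265  59  19  21 307] [0.30963347 0.38083196 0.072     ]
[217.3982684  233.44588745] [206 222  25  25 462] [0.4584128  0.24789618 0.072     ]
```

View pics/w1.png

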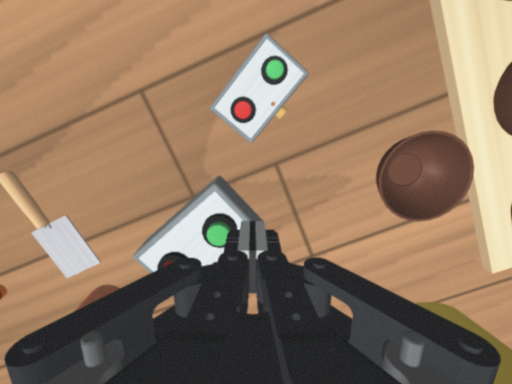

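The wrist view shows the large box's green button at (217,233), which gives (0.458,0.248) and agrees with the two-view result (0.460,0.2465). The red button is at (172,262) and the small box is above. I move over the green button.

```bash
python3 -m pendant '[0.285,-0.38,-0.4,0,0,0,0, 0.285,-0.38,-0.4,0,0,0,0, 0.285,-0.38,-0.4,0,0,0,0, 0.285,-0.38,-0.4,0,0,0,0, 0,0,-0.4,0,0,0,0, 0,0,-0.4,0,0,0,0, 0,0,0,0,0,0,0, 0,0,0,0,0,0,0]'
python3 - <<'E'
from h import *
print(ctrl.observe()['tool_pos'])
w=snap('wrist');hsv=cv2.cvtColor(w['image'],cv2.COLOR_RGB2HSV)
print(proj(w,ctrl.observe()['tool_pos']))
m=cv2.inRange(hsv,(40,90,50),(90,255,255));N,L,st,c=cv2.connectedComponentsWithStats(m)
for i in range(1,N):
    if st[i,4]>100: print(c[i],st[i],onz(w,*c[i],.072))
A=snap('scene');save('c2',cv2.resize(A['image'][130:226,270:390],(750,600)))
E
```

```text
time_s: 1.95
tool_pos: [0.4587, 0.2484, 0.1113]
ee_rot: [-0.0, 0.828, 0.561, -0.0]
force: [0.4, -0.4, -0.1]
grip_width: 0.0002
[0.45873036 0.24839355 0.11134806]
[252.83931315 237.52229073]
[251.2354067  209.45454545] [ 231  193   42   36 1045] [0.45644053 0.24846595 0.072     ]
```

View pics/c2.png

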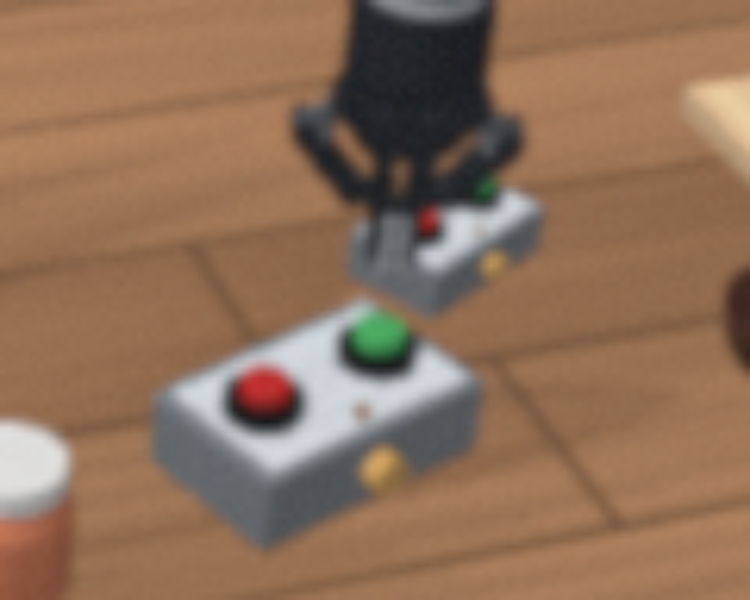

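The shut fingertips, at crop (395,255), stand above the green cap at (378,338). I press down.

```bash
python3 -m pendant '[0,-0.02,-0.3,0,0,0,0, 0,0,-0.3,0,0,0,0, 0,0,-0.2,0,0,0,0, 0,0,-0.06,0,0,0,0, 0,0,-0.06,0,0,0,0, 0,0,0,0,0,0,0]'
```

```text
time_s: 2.65
tool_pos: [0.4594, 0.2468, 0.0668]
ee_rot: [-0.0, 0.828, 0.56, 0.001]
force: [-2.0, 0.7, 9.5]
grip_width: 0.0001
```

```bash
python3 -m pendant '[0,0,-0.03,0,0,0,0, 0,0,0,0,0,0,0, 0,0,0,0,0,0,0]'
```

```text
time_s: 2.95
tool_pos: [0.4594, 0.2468, 0.0666]
ee_rot: [-0.0, 0.828, 0.56, 0.001]
force: [-4.8, -2.1, 22.1]
grip_width: -0.0001
```

The button is fully down: travel stopped at the limit while the force rose to 22 N. Now I release it and lift, then turn and travel toward the handle.

```bash
python3 -m pendant '[0,0,0.4,0,0,0,0, 0,0,0.8,0,0,0,0, 0,0,0.8,0,0,0,0, 0,0,0.8,0,0,0,0, 0,0,0.8,0,0,0,0, 0,0,0.6,0,0,0,0]'
python3 -m pendant '[0,-0.8,0,0,0,-0.044,1, 0,-0.8,0,0,0,-0.044,1, 0,-0.8,0,0,0,-0.044,1, 0,-0.8,0,0,0,-0.044,1, 0,-0.8,0,0,0,-0.044,1, 0,-0.8,0,0,0,-0.044,1, 0,-0.8,0,0,0,-0.044,1, 0,-0.8,0,0,0,-0.044,1]'
python3 -m pendant '[0,-0.8,0,0,0,-0.044,1, 0,-0.8,0,0,0,-0.044,1, 0,-0.8,0,0,0,-0.044,1, 0,-0.8,0,0,0,-0.044,1, 0,-0.4,0,0,0,0,1, 0,0,0,0,0,0,1, 0,0,0,0,0,0,1]'
python3 - <<'E'
from h import *
o=ctrl.observe();print(o['tool_pos'],o['qpos'])
w=snap('wrist');save('w3',w['image']);print(proj(w,[.458,-.293,.176]))
E
```

```text
time_s: 3.55
tool_pos: [0.4597, 0.2465, 0.2772]
ee_rot: [0.0, 0.828, 0.56, 0.002]
force: [1.2, 0.1, 1.0]
grip_width: -0.0001
time_s: 4.35
tool_pos: [0.459, -0.0752, 0.2745]
ee_rot: [-0.0, 0.999, 0.039, 0.001]
force: [0.8, 0.3, 0.1]
grip_width: 0.0852
time_s: 5.05
tool_pos: [0.459, -0.2532, 0.2739]
ee_rot: [-0.001, 0.973, -0.233, -0.0]
force: [0.2, 0.4, -0.4]
grip_width: 0.0855
[ 0.45901947 -0.25324407  0.27390135] [ 0.0652522   0.44589037  0.56336133  1.82169986 -0.28696233  0.95614885
  0.28186518]
[270.44308514 224.20914912]
```

View pics/w3.png

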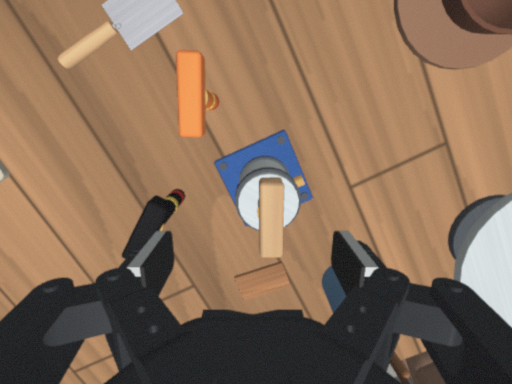

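The wrist view shows the wooden handle at about (271,218), nearly aligned with the image's vertical, over the barrel rim at (267,195). The black look-alike is at (150,228) on the left, so finger clearance needs checking. I measure all of these.

Run:
```python
from h import *
w=snap('wrist');im=w['image'];hsv=cv2.cvtColor(im,cv2.COLOR_RGB2HSV)
m=cv2.inRange(hsv,(8,70,170),(22,255,255));k=np.zeros_like(m);k[170:262,250:292]=m[170:262,250:292]
N,L,st,c=cv2.connectedComponentsWithStats(k);i=1+st[1:,4].argmax();print(st[i])
cs,_=cv2.findContours((L==i).astype('uint8'),0,2);
pts=np.array([onz(w,*p,.176)[:2] for p in max(cs,key=len)[:,0]])
r=cv2.minAreaRect((pts*1000).astype('float32'));print('handle top mm',r)
b=cv2.boxPoints(r);e=[b[1]-b[0],b[2]-b[1]];l=max(e,key=np.linalg.norm);print('axis deg',np.degrees(np.arctan2(l[1],l[0])))
x=cv2.Rodrigues(w['R'])[0]; print('cam',ray(w,256,192)[0])
q=ctrl.observe()['ee_rot'];print('tool x deg',np.degrees(2*np.arctan2(q[2],q[1])))
# base plate, blue
m=cv2.inRange(hsv,(100,120,60),(125,255,255));k=np.zeros_like(m);k[125:235,205:320]=m[125:235,205:320]
cs,_=cv2.findContours(k,0,2);p=np.vstack([c for c in cs if len(c)>8])[:,0]
r2=cv2.minAreaRect((np.array([onz(w,*a,.012)[:2] for a in p])*1000).astype('float32'));print('plate',r2)
# mouth rim
m=cv2.inRange(hsv,(0,0,150),(180,45,255));k=np.zeros_like(m);k[165:235,230:305]=m[165:235,230:305]
cs,_=cv2.findContours(k,0,2);p=cv2.convexHull(np.vstack([c for c in cs if len(c)>8])[:,0])[:,0]
print('rim circ',cv2.minEnclosingCircle((np.array([onz(w,*a,.12)[:2] for a in p])*1000).astype('float32')))
print('black',onz(w,125,250,.15),onz(w,175,200,.15),onz(w,178,195,.0),'orange',onz(w,190,95,.15))
```

```text
[ 250  184   42   78 1968]
handle top mm ((459.0501403808594, -292.3697814941406), (81.06541442871094, 41.7140007019043), 63.204322814941406)
axis deg 63.204327
cam [ 0.48968621 -0.19071045  0.41675682]
tool x deg -26.798241758904343
plate ((459.95819091796875, -289.985107421875), (116.56278991699219, 116.54945373535156), 87.39111328125)
rim circ ((459.8591613769531, -291.26446533203125), 36.1812744140625)
black [ 0.29684236 -0.2579559   0.15      ] [ 0.37710371 -0.23284646  0.15      ] [ 0.32267588 -0.25137012  0.        ] orange [ 0.44435274 -0.14954156  0.15      ]
```

All measures agree: rim centre (0.460,-0.291), handle (0.459,-0.292), and the jaw axis at -26.8° is exactly square to the handle's 63.2°. The black look-alike is over 40 mm clear of the finger's path. I descend.

```bash
python3 -m pendant '[0.01,-0.385,0,0,0,0,1, 0,-0.385,0,0,0,0,1, 0,0,-0.4,0,0,0,1, 0,0,-0.6,0,0,0,1, 0,0,-0.6,0,0,0,1, 0,0,-0.6,0,0,0,1, 0,0,-0.4,0,0,0,1, 0,0,0,0,0,0,1]'
python3 - <<'E'
from h import *
print(ctrl.observe()['tool_pos'])
a,b=snap('scene')['image'],snap('side')['image']
f=lambda i:cv2.resize(i,(400,400),interpolation=cv2.INTER_CUBIC)
save('c4',np.hstack([f(a[140:240,125:225]),f(b[185:285,260:360])]))
E
```

```text
time_s: 5.95
tool_pos: [0.4586, -0.2893, 0.1416]
ee_rot: [-0.001, 0.973, -0.232, -0.003]
force: [0.1, 0.2, 0.4]
grip_width: 0.0856
[ 0.45864772 -0.28933702  0.14155058]
```

View pics/c4.png

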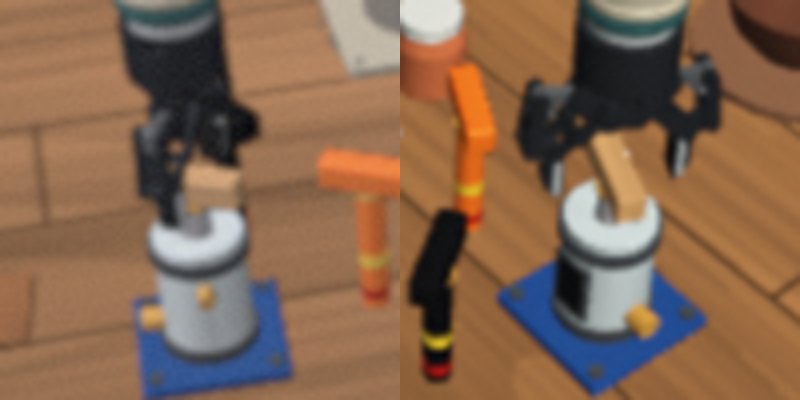

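The fingers straddle the handle on both sides with nothing in contact. I trim 2 mm and close.

```bash
python3 -m pendant '[0.016,-0.04,0.04,0,0,0,1, 0,0,0,0,0,0,1, 0,0,0,0,0,0,0.6]'; python3 -m pendant '[0,0,0,0,0,0,0, 0,0,0,0,0,0,0, 0,0,0,0,0,0,0, 0,0,0,0,0,0,0, 0,0,0,0,0,0,0]'
```

```text
time_s: 6.35
tool_pos: [0.4611, -0.2946, 0.1469]
ee_rot: [0.0, 0.973, -0.233, 0.001]
force: [-0.4, 0.8, 0.2]
grip_width: 0.0733
time_s: 6.85
tool_pos: [0.4603, -0.2942, 0.146]
ee_rot: [-0.0, 0.973, -0.233, -0.0]
force: [-1.0, 1.8, 3.9]
grip_width: 0.023
```

The width of 23 mm on the 24 mm bar means it is gripped, and side force is low. I lift gently.

```bash
python3 -m pendant '[0,0,0.06,0,0,0,0, 0,0,0.1,0,0,0,0, 0,0,0.1,0,0,0,0, 0,0,0.1,0,0,0,0, 0,0,0,0,0,0,0, 0,0,0,0,0,0,0]'
```

```text
time_s: 7.45
tool_pos: [0.4604, -0.2942, 0.1639]
ee_rot: [-0.0, 0.973, -0.233, 0.0]
force: [-0.3, -0.2, -4.1]
grip_width: 0.0227
```

The side force is near zero and the weight is about 4 N. I continue to a rise of about 56 mm.

```bash
python3 -m pendant '[0,0,0.12,0,0,0,0, 0,0,0.12,0,0,0,0, 0,0,0.12,0,0,0,0, 0,0,0.12,0,0,0,0, 0,0,0.12,0,0,0,0, 0,0,0.1,0,0,0,0, 0,0,0.06,0,0,0,0, 0,0,0,0,0,0,0]'
python3 -m pendant '[0,0,0,0,0,0,0, 0,0,0,0,0,0,0, 0,0,0,0,0,0,0, 0,0,0,0,0,0,0]'
python3 - <<'E'
from h import *
a,b=snap('scene')['image'],snap('side')['image']
f=lambda i:cv2.resize(i,(400,400),interpolation=cv2.INTER_CUBIC)
save('c5',np.hstack([f(a[140:240,125:225]),f(b[185:285,260:360])]))
E
```

```text
time_s: 8.25
tool_pos: [0.4606, -0.2943, 0.2023]
ee_rot: [0.0, 0.973, -0.233, 0.0]
force: [-0.1, -0.8, -3.0]
grip_width: 0.0232
time_s: 8.65
tool_pos: [0.4605, -0.2944, 0.2017]
ee_rot: [0.0, 0.973, -0.233, -0.0]
force: [-1.0, 0.3, -2.7]
grip_width: 0.0232
```

View pics/c5.png

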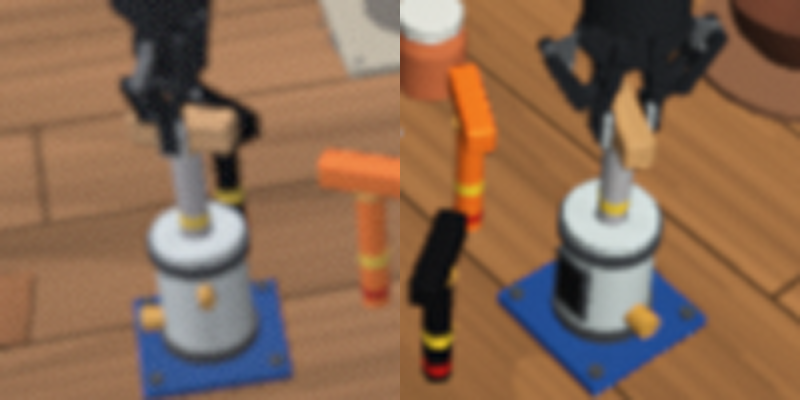

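The whole yellow band shows above the mouth, at crop (193,222) left and (614,208) right, with grey rod below it and no red. The plunger is upright, still and lightly loaded, so I hand in.

```bash
python3 -c "
from workcell import ctrl
print(ctrl.observe()['force'],ctrl.observe()['tool_pos'],ctrl.job_done())"
```

```text
the job is handed in; nothing more can be done
[-0.25067938  0.1946108  -2.96208302] [ 0.46048048 -0.29434613  0.20173656] None
```

I pressed the green vent button fully down and let it come back up, then drew the plunger up and handed the job in while holding it still. No verdict is reported, so these are my own last checks.

- **Vent button:** the push stopped at the end of its travel and the force rose to 22 N. I then lifted straight off it. I did not take a picture of it back up.
- **Plunger:** the tool rose about 56 mm after gripping the handle, which puts the rod's foot about 34 mm below the mouth, inside the allowed 18.5 to 46.5 mm. The last pictures show the whole yellow band with bare rod beneath it, no red, and the rod upright in the barrel.
- **Hold:** the grip opening read 23 mm on the 24 mm bar. Side force was under 0.5 N, the vertical load about 3 N, and the tool was still.
- **One small disagreement:** I measured the rim centre at y = -0.291, while the tool sits at y = -0.294. The offset is mostly along the handle, so it only shifts where the fingers hold it.
- **Everything else:** I never touched the red button or any other object. Run time was about 9 s of the 54 s allowed.

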